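Unlatch and open the small sample cabinet

TASK

Open the small white sample cabinet so that the dish inside can be reached: lift the black paddle handle on its door until the hidden pawl is drawn clear of its strike, then swing the door wide open, at least square to the cabinet's front, and let go, so that the paddle drops back and the door stays open. Be gentle with the latch: feel for the soft stop at the end of the paddle's useful travel, do not pull the door against a pawl that still holds, do not strain the paddle against its stop, do not fling the door, and leave the other things on the bench where they are.

Things in the scene. Friction and masses are not known exactly. Their poses are not given: they have to be found in the camera images.
- cabinet: White painted sample cabinet fixed to the bench, 160 deep (x) x 240 wide (y) x 132 high (z) mm, 6 mm walls. Origin: centre of its underside, on the worktop; z up; its own -x is the front. The front edges of its walls lie at x = -80 mm; the shut door's outer face at x = -94 mm. Nothing stands on it.
- door_hinge (a point): Point on the door's upright hinge axis, at the left edge of the front (cabinet frame x = -87, y = +113, z = 70 mm). The door panel is 222 wide x 112 high x 12 mm thick and reaches from the axis to the right (z from 14 to 126 mm).
- door (a joint): Angle of the door (rad): 0 shut, grows as the door swings out towards the robot side (clockwise seen from above, free edge moving to the cabinet's -x and then to the left), end stop at 1.85. Little friction (about 0.05 N m); it stays where it is left. While latched it has only about 0.02 rad of play.
- paddle (a joint): Angle of the paddle (rad): 0 at rest, grows as its outer end is lifted; a spring returns it (about 3.5 N at the lip at rest, 7 N at 0.6 rad). Lifting it lowers the pawl behind the door. The pawl comes clear at a different angle each time, from about 0.14 to 0.58 rad; 0.02 to 0.04 rad further it meets the rubber stop. Once the door is ajar there is no stop until 0.75.
- paddle_lip (a point): Centre of the thick rolled lip at the paddle's outer end; moves with it. The lip is a bar 12 mm thick, 26 mm long along the door's width: pinch it by its two ends (26 mm wide), fingers from above. The black blade from pivot to lip is 24 mm wide, 5 mm thick; at rest it slopes down and outward at 0.42 rad. Shut, at rest: cabinet frame x = -166, y = -55, z = 72 mm.
- paddle_pivot (a point): Point on the paddle's level pivot axis (along the door's width), 64 mm from the lip; moves with the door. Shut: cabinet frame x = -108, y = -55, z = 98 mm, that is 168 mm from the door hinge along the door and 21 mm in front of the hinge plane.
- strike_plate: Steel strike inside the cabinet, unseen while the door is shut; its height setting is not measured. Origin: where the shut door's paddle pivot lies. Pulled while latched, the pawl bears on it 42 mm behind the pivot; lifted too far, on a firm rubber stop 55 mm behind it (at the lip, 11 N more per mm of lift). Not to be loaded with more than 15 N.
- the_beaker: Clear beaker, 53 mm diameter, 70 mm high, standing right of the cabinet; origin at the centre of its underside. Leave alone.
- the_bottle: Media bottle with a cap, 56 mm diameter, 110 mm high, standing left of the cabinet; origin at the centre of its underside. Leave alone.
- the_timer: White bench timer, 44 x 68 x 50 mm, on the bench right of the cabinet beyond the beaker; origin at the centre of its underside. Leave alone.
- the_marker: Black and white marker pen, 17 x 135 x 16 mm, lying on the bench at the front right; origin at the centre of its underside, long axis y. Leave alone.

How it is judged:
On the way, in this order (a step that is already met when the one before it is completed fails the run):
1. the paddle is lifted (more than 0.12 rad) while the door is still shut (value of joint paddle above 0.12 rad and value of joint door below 0.06 rad), for 0.1 s.
2. the door has swung clear of the strike (more than 0.3 rad) (value of joint door above 0.3 rad), for 0.1 s.
At the end, for the whole second after the job is handed in: The door stands still (under 0.05 rad/s) and open by more than 1.4 rad (about square to the front or beyond), and the paddle has dropped back to within 0.08 rad of rest (value of joint door above 1.4 rad and velocity of joint door between -0.05 and 0.05 rad/s and value of joint paddle below 0.08 rad); the robot touches nothing.
It fails at once if the latch is forced: more than 15 N between the pawl and its strike or stop (contact force between strike_plate and anything else above 15 N).
It fails at once if the door is flung: faster than 1.5 rad/s (velocity of joint door above 1.5 rad/s or velocity of joint door below -1.5 rad/s).
It fails at once if a bystander is moved by more than 30 mm (distance of any of the_beaker, the_bottle, the_timer, the_marker from where it was at the start of the episode above 0.03 m).
It also fails if it takes over 72 s, if anything falls off the work surface, if the arm or the gripper's body presses on something with over 40 N, if the wrist force passes 120 N, or if a joint passes its speed limit or range.

ROBOT

A 6-joint arm with a two-finger parallel gripper is mounted at the origin on a cart in front of the work surface, level with it; the furniture and walls round the work are solid. World frame = base frame: x ahead of the robot, y to its left, z up, the work surface at z = 0. Lengths are in m, angles in rad, forces in N, time in s.
With the tool pointing down it reaches from about 0.35 to 0.775 m from the base axis. Payload 5.5 kg.
Tool frame: the origin (TCP) lies midway between the tips of the shut fingers; the grasp point (between the pads) lies 19 mm behind it; z points along the fingers, y is the line along which they close (so a half turn about z gives the same grasp; the last joint's range is limited). The gripper opens to 85 mm and grips with 20 to 120 N. Pads are 22 mm wide; open, the fingers measure 114 mm over their backs; the gripper's body (76 mm by 85 mm) begins 54 mm behind the grasp point. The pads swing forward as they close: fully open they stand 13 mm farther back than shut.
Start: joints at [-1.448, 0.313, 0.046, 1.304, 0, 1.431], TCP at [0.149, -0.555, 0.231] pointing down, gripper open.
Joint ranges: [-2.76, 2.76], [-0.86, 1.69], [-1.03, 1.26], [-2.2, 2.34], [-1.47, 1.5], [-3.14, 3.14]. Speed limits (rad/s): [2.57, 2.57, 3.14, 3.14, 3.14, 3.14].

INTERFACE

Orientations are given as a rotation vector (axis times angle).
In Python, from workcell import bot, imaging gives the robot as it stands.
- The arm moves only by the tool servo_tool, never from a script. Its argument "moves" is a list of rows, each a list of 7 numbers: the closure, from -1 (fully open) to 1 (shut), then the shift along the tool's x, y, z in mm, then the turn, a rotation vector about the tool's x, y, z in rad. A call has 1 to 8 rows; each row shifts and turns the commanded pose from where the row before left it, along the tool's axes as they then stand; what a row does not reach is not made up. A row lasts 1/8 s, in which the tool goes at most 62.5 mm and 10.7 degrees, less where a joint would pass 70% of its speed; a pose out of reach is approached as far as the arm can. A call is refused whole if a number of a shift passes 62.5 or a number of a turn 0.188, either way. A call with a gripper value outside its range is refused whole. The fingers move at their own pace and stop on an object; the grip force is fixed at half the most. Time passes only in rows, so rows that do not move let the fingers close. It gives the time, the measured TCP pose, the force, the opening and the grip force at its end, in the units of the state.
- bot.observe(): the state, without advancing time (a new reading comes with each control period).
- imaging.grab_frame(name): name is "scene" or "top"; returns a dict with "image" (384x512x3 uint8, blue, green, red), "intrinsics" (3x3 intrinsics, pixels), "R" (3x3) and "t" (3): a world point X has camera coordinates R X + t. Camera axes: x right, y down, z forward; pixel columns grow to the right and rows downward; lengths in m; the calibration is good to about 2 mm. A picture is of the moment at which its call begins. There is no depth.
- bot.finish_job(): hands the job in; it is judged then, once.
The state is a dict: "time": time; "qpos": joint angles; "joint_velocities": joint speeds; "effort": joint torques, N m; "ee_pos": TCP position; "tcp_rot": TCP orientation; "force": force on the tool from outside, world axes, zero at the start; "moment": the same for the moment, N m; "gripper_width": opening from 0.0 (shut) to 1.0 (fully open); "grasp_force": force on a finger pad.
Only numpy, scipy, OpenCV 4.12 (cv2) and the standard library are available. Lean on these libraries where they do the work, as an engineer would, in place of code of your own. Each camera call takes 0.05 s, during which the arm holds its last target. There are 200 camera calls.

## Working session

There is one attempt and no reset: what is moved stays moved. The work goes in short steps, Python scripts to look and compute and a tool call to move; the robot and the scene stay as the last step left them, time stands still between calls to the robot, and variables do not carry over. Pictures are saved under pics/ and viewed, at most 10 in all, crops included, and the job is handed in when it is done.

Besides the shell and the picture viewer there is one more tool, called after "Call:" as name([rows], argument=value, ...), one row to a line, values as JSON. servo_tool: Moves the arm, as the interface text tells. Its arguments: {"type":"object","properties":{"moves":{"type":"array"}},"required":["moves"]}

```bash
mkdir -p pics; python3 - <<'E'
from workcell import bot, imaging
import cv2
s=bot.observe(); print(s['time'],s['ee_pos'],s['tcp_rot'],s['gripper_width'],s['force'])
for n in('scene','top'):
    f=imaging.grab_frame(n); cv2.imwrite(f'pics/{n}0.png',f['image']); print(n,f['intrinsics'].tolist(),f['R'].tolist(),f['t'])
E
```

```text
0.0 [ 0.14930882 -0.55474327  0.23039893] [-3.11270159e+00 -4.11312794e-01 -3.07059146e-05] 0.9957365923775954 [-0.14195271 -0.41733048 -0.56741396]
scene [[398.38599165335177, 0.0, 254.3184958874385], [0.0, 398.38599165335177, 188.17344191154], [0.0, 0.0, 1.0]] [[-0.8509268000201092, -0.5252396339455422, 0.006848937164946376], [-0.3998125193332469, 0.6391588420800454, -0.6569824381026464], [0.3406956565498578, -0.5617822545467669, -0.7538747694971711]] [0.50022915 0.28610472 1.07248194]
top [[459.5821736797096, 0.0, 260.1456534125181], [0.0, 459.5821736797096, 181.15190046469684], [0.0, 0.0, 1.0]] [[0.08613514282880215, -0.9962725919343529, 0.004654001532872424], [-0.9748309519451815, -0.08524368965540506, -0.20600516620605425], [0.2056340251502968, 0.013207419669985237, -0.9785398365759811]] [-0.0275508   0.60835598  1.24583966]
```

View pics/scene0.png

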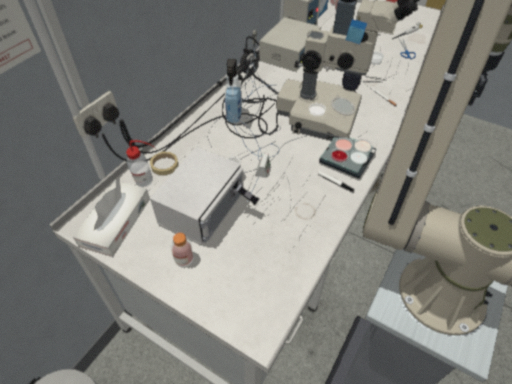

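View pics/top0.png

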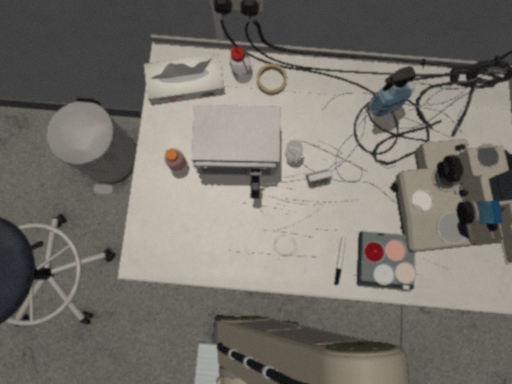

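The scene view shows the cabinet at about (200,195) and its paddle near (248,195). The top view shows the cabinet roof from about (193,105) to (280,167), with the lip near (255,193). I'll enlarge both.

```bash
python3 - <<'E'
import cv2,numpy as np
a=cv2.imread('pics/top0.png')[90:210,180:300]; b=cv2.imread('pics/scene0.png')[150:250,150:270]
a=cv2.resize(a,(400,400),interpolation=cv2.INTER_CUBIC); b=cv2.resize(b,(400,333),interpolation=cv2.INTER_CUBIC)
b=cv2.copyMakeBorder(b,0,67,0,0,cv2.BORDER_CONSTANT); cv2.imwrite('pics/crop0.png',np.hstack([a,b]))
E
```

```text
(no output)
```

View pics/crop0.png

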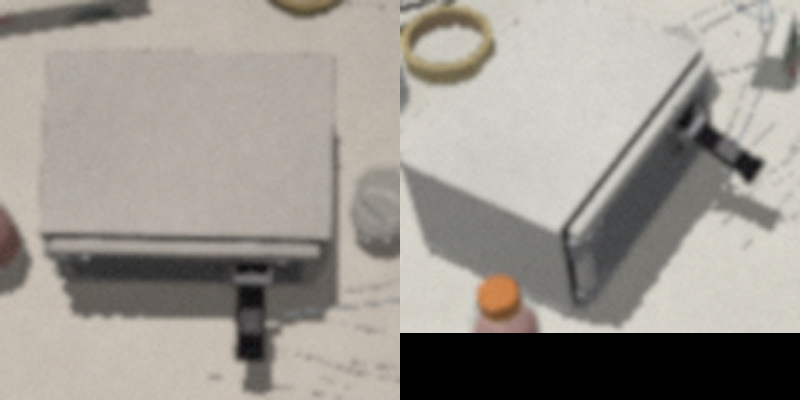

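The enlarged crop shows the roof corners at top-view pixels (194,105.5), (280.5,106.5), (192.6,160.5) and (279.3,161). The lip is at top (255,194) and scene (255,199.5).

```bash
cat > h.py <<'E'
import numpy as np, cv2
from workcell import bot, imaging
def cam(n):
    f=imaging.grab_frame(n); return f['image'],np.array(f['intrinsics']),np.array(f['R']),np.array(f['t'])
def ray(c,p):
    _,K,R,t=c; return -R.T@t, R.T@np.linalg.inv(K)@[p[0],p[1],1]
def plane(c,p,z):
    o,d=ray(c,p); return o+d*(z-o[2])/d[2]
def tri(c1,p1,c2,p2):
    P=[c[1]@np.c_[c[2],c[3]] for c in(c1,c2)]
    X=cv2.triangulatePoints(P[0],P[1],np.array(p1,float),np.array(p2,float))[:,0]; return X[:3]/X[3]
def proj(c,X): 
    q=c[1]@(c[2]@X+c[3]); return q[:2]/q[2]
E
python3 - <<'E'
from h import *
np.set_printoptions(precision=4,suppress=True)
T=cam('top');S=cam('scene')
c=[plane(T,p,.132) for p in[(193.9,105.4),(280.3,106.3),(192.4,160.3),(279.1,160.9)]]
bl,br,fl,fr=c
for x in c: print(x)
print(np.linalg.norm(bl-br),np.linalg.norm(fl-fr),np.linalg.norm(bl-fl),np.linalg.norm(br-fr))
d=(bl-br+fl-fr)[:2]; yaw=np.arctan2(-d[0],d[1]); d2=(bl-fl+br-fr)[:2]; yaw2=np.arctan2(d2[1],d2[0])
print('yaw',yaw,yaw2)
m=(bl+br+fl+fr)[:2]/4
for y in(yaw,yaw2,(2*yaw+yaw2)/3):
    R=np.array([[np.cos(y),-np.sin(y)],[np.sin(y),np.cos(y)]]); print('cab',m,'lip',m+R@[-.166,-.055],'hinge',m+R@[-.087,.113])
L=tri(T,(255,194),S,(254.7,199.2)); print('lip tri',L,'top@.072',plane(T,(255,194),.072),'scene',plane(S,(254.7,199.2),.072))
E
```

```text
[0.7932 0.2271 0.132 ]
[ 0.8118 -0.0133  0.132 ]
[0.6357 0.2129 0.132 ]
[ 0.6547 -0.0222  0.132 ]
0.24119990336455263 0.2358915016023469 0.15810595931071106 0.15735184054753149
yaw 0.07864316167962615 0.07332499210739234
cab [0.7238 0.1011] lip [0.5627 0.0332] hinge [0.6282 0.2069]
cab [0.7238 0.1011] lip [0.5623 0.0341] hinge [0.6288 0.2074]
cab [0.7238 0.1011] lip [0.5626 0.0335] hinge [0.6284 0.2071]
lip tri [0.5667 0.0359 0.0762] top@.072 [0.5686 0.0364 0.072 ] scene [0.5669 0.0327 0.072 ]
```

```bash
cat >> h.py <<'E'
from scipy.spatial.transform import Rotation as Ro
YAW=.077
def down(yaw,tilt): # tool x at world yaw, pointing down, then turned about tool y
    return Ro.from_euler('z',yaw)*Ro.from_euler('x',np.pi)*Ro.from_euler('y',tilt)
def rows(poses,g,p=None,R=None):
    s=bot.observe(); p=np.array(s['ee_pos']) if p is None else p; R=Ro.from_rotvec(s['tcp_rot']) if R is None else R
    out=[]
    for q,Q in poses:
        d=np.round(R.inv().apply(q-p)*1e3,1); w=np.round((R.inv()*Q).as_rotvec(),3)
        p=p+R.apply(d)/1e3; R=R*Ro.from_rotvec(w); out.append([g,*d.tolist(),*w.tolist()])
    for i in range(0,len(out),8): print(out[i:i+8])
    return p,R
E
python3 - <<'E'
from h import *
s=bot.observe();p0=np.array(s['ee_pos']);p1=np.array([.541,.033,.19])
n=20;P=[]
for i in range(1,n+1):
    a=i/n; P.append((p0+(p1-p0)*a, down(.2628+(YAW+np.pi-.2628)*a,-.3*max(0,(i-14)/6))))
p,R=rows(P,-1); print(p,R.as_rotvec())
E
```

```text
[[-1, 26.5, -23.3, 2.1, -0.001, -0.0, -0.148], [-1, 29.7, -19.1, 2.0, -0.0, -0.0, -0.148], [-1, 32.2, -14.6, 2.1, -0.0, -0.0, -0.147], [-1, 34.0, -9.6, 2.0, -0.0, -0.0, -0.148], [-1, 35.0, -4.6, 2.0, 0.0, -0.0, -0.148], [-1, 35.4, 0.7, 2.1, 0.0, -0.0, -0.148], [-1, 34.8, 5.8, 2.0, 0.0, -0.0, -0.148], [-1, 33.6, 11.0, 2.1, 0.0, -0.0, -0.147]]
[[-1, 31.6, 15.7, 2.0, 0.0, -0.0, -0.148], [-1, 29.0, 20.2, 2.1, 0.0, -0.0, -0.148], [-1, 25.6, 24.3, 2.0, 0.0, -0.0, -0.148], [-1, 21.8, 27.8, 2.1, 0.0, -0.0, -0.147], [-1, 17.5, 30.7, 2.0, 0.0, -0.0, -0.148], [-1, 12.8, 32.9, 2.1, 0.0, -0.0, -0.148], [-1, 7.8, 34.5, 2.0, -0.003, -0.05, -0.148], [-1, 2.7, 35.2, 1.9, -0.012, -0.05, -0.147]]
[[-1, -2.4, 35.2, 2.3, -0.018, -0.05, -0.147], [-1, -7.3, 34.5, 3.2, -0.026, -0.05, -0.145], [-1, -12.1, 32.9, 4.5, -0.033, -0.05, -0.144], [-1, -16.4, 30.8, 6.3, -0.04, -0.049, -0.143]]
[0.54098909 0.03303686 0.19000255] [-0.10977014  2.8400294   0.01641709]
```

Call:
servo_tool([
  [-1, 26.5, -23.3, 2, 0, 0, -0.148],
  [-1, 29.7, -19.1, 2, 0, 0, -0.148],
  [-1, 32.2, -14.6, 2, 0, 0, -0.148],
  [-1, 34, -9.6, 2, 0, 0, -0.148],
  [-1, 35, -4.6, 2, 0, 0, -0.148],
  [-1, 35.4, 0.7, 2, 0, 0, -0.148],
  [-1, 34.8, 5.8, 2, 0, 0, -0.148],
  [-1, 33.6, 11, 2, 0, 0, -0.148],
])

```text
time: 1.2
ee_pos: [0.3064, -0.3189, 0.2152]
tcp_rot: [2.35, 2.085, -0.0]
force: [0.2, 0.3, -0.0]
gripper_width: 1.003
grasp_force: 0.0
```

Call:
servo_tool([
  [-1, 31.6, 15.7, 2, 0, 0, -0.148],
  [-1, 29, 20.2, 2, 0, 0, -0.148],
  [-1, 25.6, 24.3, 2, 0, 0, -0.148],
  [-1, 21.8, 27.8, 2, 0, 0, -0.148],
  [-1, 17.5, 30.7, 2, 0, 0, -0.148],
  [-1, 12.8, 32.9, 2, 0, 0, -0.148],
  [-1, 7.8, 34.5, 2, -0.003, -0.05, -0.148],
  [-1, 2.7, 35.2, 2, -0.012, -0.05, -0.147],
])

```text
time: 2.2
ee_pos: [0.4626, -0.0833, 0.1989]
tcp_rot: [0.762, 2.946, -0.039]
force: [-0.1, 0.3, 0.1]
gripper_width: 0.999
grasp_force: 0.0
```

Call:
servo_tool([
  [-1, -2.4, 35.2, 2.3, -0.018, -0.05, -0.147],
  [-1, -7.3, 34.5, 3.2, -0.026, -0.05, -0.145],
  [-1, -12.1, 32.9, 4.5, -0.033, -0.05, -0.144],
  [-1, -16.4, 30.8, 6.3, -0.04, -0.05, -0.143],
  [-1, 0, 0, 0, 0, 0, 0],
])

```text
time: 2.82
ee_pos: [0.5395, 0.0346, 0.1904]
tcp_rot: [-0.117, 2.84, 0.017]
force: [-0.0, -0.7, -0.9]
gripper_width: 1.005
grasp_force: 0.0
```

```bash
python3 - <<'E'
from h import *
s=bot.observe(); print(s['time'],s['qpos'],s['ee_pos'],Ro.from_rotvec(s['tcp_rot']).as_matrix().round(3).tolist(),s['force'])
T=cam('top');S=cam('scene')
for c,n in((T,'top'),(S,'scene')): print(n,proj(c,np.array([.565,.0345,.072])))
a=T[0][130:230,200:320]; b=S[0][140:240,180:300]
r=lambda i:cv2.resize(i,(400,333),interpolation=cv2.INTER_CUBIC)
cv2.imwrite('pics/c1.png',np.hstack([r(a),r(b)]))
L=np.array([.565,.0345,.072]);R=down(YAW+np.pi,-.3); z=R.apply([0,0,1])
p,_=rows([(L+.019*z-.05*z,R),(L+.019*z,R)],-1)
E
```

```text
2.825 [-0.1173387   0.02941384 -0.45050227  0.79667696  0.05835402 -0.19077363] [0.5395344  0.03458265 0.19044676] [[-0.952, -0.082, 0.294], [-0.078, 0.997, 0.024], [-0.295, -0.0, -0.955]] [-0.03942793 -0.7354639  -0.91491235]
top [255.5496457  195.31019178]
scene [254.9297511  199.86400106]
[[-1, 10.4, -0.7, 90.0, 0.0, -0.001, 0.002], [-1, 0.0, -0.0, 50.0, 0.0, -0.0, -0.0]]
```

View pics/c1.png

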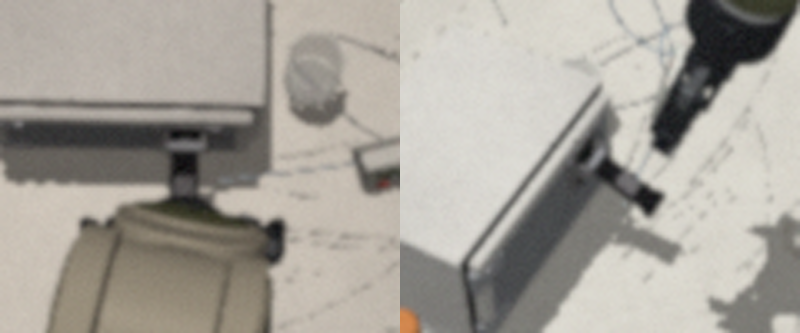

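The gripper is above and short of the lip. The lip is at crop (185,195) in the top view and (650,200) in the scene view, and both agree with the estimate. I'll descend.

Call:
servo_tool([
  [-1, 10.4, -0.7, 0, 0, 0, 0],
  [-1, 0, 0, 30, 0, 0, 0],
  [-1, 0, 0, 30, 0, 0, 0],
  [-1, 0, 0, 30, 0, 0, 0],
  [-1, 0, 0, 0, 0, 0, 0],
])

```text
time: 3.55
ee_pos: [0.5542, 0.0334, 0.0994]
tcp_rot: [-0.112, 2.845, 0.017]
force: [-0.2, 0.9, 0.3]
gripper_width: 1.001
grasp_force: 0.0
```

Call:
servo_tool([
  [-1, 0, 0, 17, 0, 0, 0],
  [-1, 0, 0, 17, 0, 0, 0],
  [-1, 0, 0, 16, 0, 0, 0],
  [-1, 0, 0, 0, 0, 0, 0],
])

```text
time: 4.05
ee_pos: [0.5708, 0.0348, 0.0543]
tcp_rot: [-0.113, 2.84, 0.017]
force: [-0.4, 0.2, -0.0]
gripper_width: 0.999
grasp_force: 0.0
```

```bash
python3 - <<'E'
from h import *
s=bot.observe(); print(s['time'],s['ee_pos'],s['force'])
T=cam('top');S=cam('scene')
a=T[0][130:230,200:320]; b=S[0][140:240,180:300]
r=lambda i:cv2.resize(i,(400,333),interpolation=cv2.INTER_CUBIC)
cv2.imwrite('pics/c2.png',np.hstack([r(a),r(b)]))
E
```

```text
4.05 [0.57082239 0.03477066 0.05434639] [-0.3851055   0.22797499 -0.04142191]
```

View pics/c2.png

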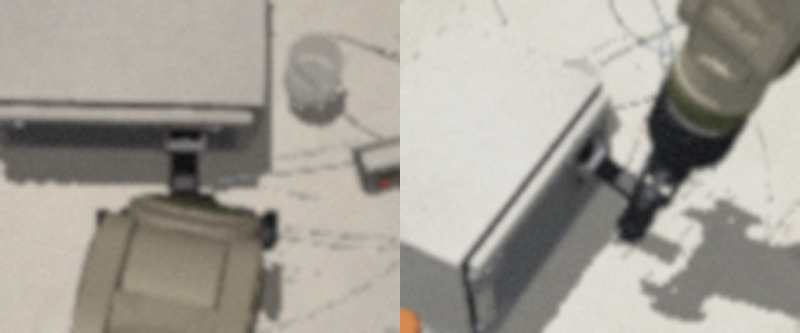

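One finger stands on each side of the lip, with the near fingertip at crop (635,230). I'll close the gripper.

Call:
servo_tool([
  [1, 0, 0, 0, 0, 0, 0],
  [1, 0, 0, 0, 0, 0, 0],
  [1, 0, 0, 0, 0, 0, 0],
  [1, 0, 0, 0, 0, 0, 0],
  [1, 0, 0, 0, 0, 0, 0],
  [1, 0, 0, 0, 0, 0, 0],
  [1, 0, 0, 0, 0, 0, 0],
  [1, 0, 0, 0, 0, 0, 0],
])

```text
time: 5.15
ee_pos: [0.5711, 0.0377, 0.0548]
tcp_rot: [-0.117, 2.838, 0.024]
force: [-4.0, 7.8, 7.1]
gripper_width: 0.284
grasp_force: 58.3
```

Call:
servo_tool([
  [1, 0, 2, 0, 0, 0, 0],
  [1, 0, 1.5, 0, 0, 0, 0],
  [1, 0, 0, 0, 0, 0, 0],
  [1, 0, 0, 0, 0, 0, 0],
])

```text
time: 5.65
ee_pos: [0.571, 0.0382, 0.0548]
tcp_rot: [-0.112, 2.839, 0.015]
force: [-4.9, -2.0, 7.1]
gripper_width: 0.288
grasp_force: 58.5
```

Call:
servo_tool([
  [1, 0.5, 0, -1.3, 0, 0.02, 0],
  [1, 0.5, 0, -1.3, 0, 0.02, 0],
  [1, 0, 0, 0, 0, 0, 0],
])

```text
time: 6.02
ee_pos: [0.5696, 0.0382, 0.0561]
tcp_rot: [-0.115, 2.88, 0.014]
force: [1.0, -2.7, -2.6]
gripper_width: 0.283
grasp_force: 59.1
```

Call:
servo_tool([
  [1, 0.5, 0, -1.3, 0, 0.02, 0],
  [1, 0.5, 0, -1.3, 0, 0.02, 0],
  [1, 0, 0, 0, 0, 0, 0],
])

```text
time: 6.4
ee_pos: [0.5679, 0.0381, 0.0585]
tcp_rot: [-0.117, 2.92, 0.011]
force: [-0.7, -4.8, -3.1]
gripper_width: 0.284
grasp_force: 59.1
```

Call:
servo_tool([
  [1, 0.5, 0, -1.3, 0, 0.02, 0],
  [1, 0, 0, 0, 0, 0, 0],
])

```text
time: 6.65
ee_pos: [0.5671, 0.038, 0.0597]
tcp_rot: [-0.118, 2.94, 0.01]
force: [-1.2, -5.2, -4.2]
gripper_width: 0.284
grasp_force: 59.1
```

Call:
servo_tool([
  [1, 0.5, -1.5, -1.3, 0, 0.02, 0],
  [1, 0, 0, 0, 0, 0, 0],
])

```text
time: 6.9
ee_pos: [0.5664, 0.0377, 0.0609]
tcp_rot: [-0.12, 2.96, 0.013]
force: [-0.3, 1.1, -3.5]
gripper_width: 0.284
grasp_force: 59.3
```

Call:
servo_tool([
  [1, 0.4, 0, -0.9, 0, 0.014, 0],
  [1, 0, 0, 0, 0, 0, 0],
])

```text
time: 7.15
ee_pos: [0.5659, 0.0375, 0.0617]
tcp_rot: [-0.121, 2.973, 0.011]
force: [0.4, 3.5, -3.2]
gripper_width: 0.285
grasp_force: 59.3
```

Call:
servo_tool([
  [1, 0.4, 0, -0.8, 0, 0.013, 0],
  [1, 0, 0, 0, 0, 0, 0],
])

```text
time: 7.4
ee_pos: [0.5654, 0.0374, 0.0625]
tcp_rot: [-0.121, 2.986, 0.011]
force: [1.0, 6.1, -3.9]
gripper_width: 0.287
grasp_force: 59.3
```

Call:
servo_tool([
  [1, 0.3, 0.8, -0.8, 0, 0.013, 0],
  [1, 0, 0, 0, 0, 0, 0],
])

```text
time: 7.65
ee_pos: [0.5649, 0.0374, 0.0633]
tcp_rot: [-0.12, 2.999, 0.008]
force: [1.1, 4.1, -3.6]
gripper_width: 0.283
grasp_force: 59.3
```

Call:
servo_tool([
  [1, 0.4, 0.6, -0.8, 0, 0.013, 0],
  [1, 0, 0, 0, 0, 0, 0],
])

```text
time: 7.9
ee_pos: [0.5644, 0.0376, 0.064]
tcp_rot: [-0.12, 3.012, 0.006]
force: [1.3, 0.6, -2.8]
gripper_width: 0.286
grasp_force: 59.3
```

Call:
servo_tool([
  [1, 0.3, 0, -0.8, 0, 0.013, 0],
  [1, 0, 0, 0, 0, 0, 0],
])

```text
time: 8.15
ee_pos: [0.564, 0.0376, 0.0648]
tcp_rot: [-0.121, 3.025, 0.005]
force: [0.9, -0.6, -4.5]
gripper_width: 0.286
grasp_force: 59.3
```

Call:
servo_tool([
  [1, 0.4, 0, -0.8, 0, 0.013, 0],
  [1, 0, 0, 0, 0, 0, 0],
])

```text
time: 8.4
ee_pos: [0.5636, 0.0376, 0.0655]
tcp_rot: [-0.122, 3.038, 0.004]
force: [1.3, -1.4, -4.3]
gripper_width: 0.288
grasp_force: 59.3
```

Call:
servo_tool([
  [1, 0.4, 0, -0.9, 0, 0.015, 0],
  [1, 0, 0, 0, 0, 0, 0],
])

```text
time: 8.65
ee_pos: [0.5631, 0.0376, 0.0664]
tcp_rot: [-0.122, 3.053, 0.004]
force: [0.2, -2.8, -4.1]
gripper_width: 0.286
grasp_force: 59.3
```

Call:
servo_tool([
  [1, 0.4, 0, -0.9, 0, 0.015, 0],
  [1, 0, 0, 0, 0, 0, 0],
])

```text
time: 8.9
ee_pos: [0.5627, 0.0376, 0.0672]
tcp_rot: [-0.123, 3.068, 0.003]
force: [1.0, -2.7, -4.4]
gripper_width: 0.288
grasp_force: 59.3
```

Call:
servo_tool([
  [1, 0.4, -0.3, -0.9, 0, 0.015, 0],
  [1, 0, 0, 0, 0, 0, 0],
])

```text
time: 9.15
ee_pos: [0.5622, 0.0375, 0.0681]
tcp_rot: [-0.124, 3.083, 0.003]
force: [0.4, -2.0, -4.4]
gripper_width: 0.289
grasp_force: 59.3
```

Call:
servo_tool([
  [1, 0.4, -0.3, -1.0, 0, 0.015, 0],
  [1, 0, 0, 0, 0, 0, 0],
])

```text
time: 9.4
ee_pos: [0.5618, 0.0374, 0.0691]
tcp_rot: [-0.125, 3.098, 0.003]
force: [0.2, -0.1, -4.0]
gripper_width: 0.286
grasp_force: 59.3
```

Call:
servo_tool([
  [1, 0.4, 0, -0.9, 0, 0.015, 0],
  [1, 0, 0, 0, 0, 0, 0],
])

```text
time: 9.65
ee_pos: [0.5614, 0.0374, 0.07]
tcp_rot: [-0.125, 3.113, 0.001]
force: [1.3, -0.3, -4.5]
gripper_width: 0.283
grasp_force: 59.3
```

Call:
servo_tool([
  [1, 0.4, 0, -0.9, 0, 0.015, 0],
  [1, 0, 0, 0, 0, 0, 0],
])

```text
time: 9.9
ee_pos: [0.5609, 0.0373, 0.0709]
tcp_rot: [-0.126, 3.128, 0.0]
force: [1.9, 0.1, -4.5]
gripper_width: 0.279
grasp_force: 59.3
```

Call:
servo_tool([
  [1, 0.4, 0, -0.9, 0, 0.015, 0],
  [1, 0, 0, 0, 0, 0, 0],
])

```text
time: 10.15
ee_pos: [0.5605, 0.0372, 0.0717]
tcp_rot: [0.126, -3.135, 0.0]
force: [1.3, 1.3, -4.6]
gripper_width: 0.286
grasp_force: 59.3
```

Call:
servo_tool([
  [1, 0.4, 0, -0.9, 0, 0.015, 0],
  [1, 0, 0, 0, 0, 0, 0],
])

```text
time: 10.4
ee_pos: [0.5601, 0.0372, 0.0727]
tcp_rot: [0.126, -3.12, 0.001]
force: [0.6, 0.7, -4.2]
gripper_width: 0.285
grasp_force: 59.3
```

Call:
servo_tool([
  [1, 0.4, 0, -0.9, 0, 0.015, 0],
  [1, 0, 0, 0, 0, 0, 0],
])

```text
time: 10.65
ee_pos: [0.5598, 0.0371, 0.0735]
tcp_rot: [0.125, -3.105, 0.002]
force: [2.0, 1.6, -5.3]
gripper_width: 0.286
grasp_force: 59.3
```

Call:
servo_tool([
  [1, 0.4, 0, -0.9, 0, 0.015, 0],
  [1, 0, 0, 0, 0, 0, 0],
])

```text
time: 10.9
ee_pos: [0.5594, 0.0371, 0.0742]
tcp_rot: [0.124, -3.09, 0.003]
force: [4.1, 2.2, -6.2]
gripper_width: 0.282
grasp_force: 59.4
```

Call:
servo_tool([
  [1, 0.2, 0, -0.5, 0, 0.008, 0],
  [1, 0, 0, 0, 0, 0, 0],
])

```text
time: 11.15
ee_pos: [0.5592, 0.0371, 0.0746]
tcp_rot: [0.124, -3.082, 0.004]
force: [3.7, 2.9, -10.5]
gripper_width: 0.287
grasp_force: 59.4
```

That is the soft stop (fz fell from about −4.5 to −10.5 N). I'll back off slightly and plan the swing about the hinge.

Call:
servo_tool([
  [1, -0.5, 0, 1.2, 0, -0.02, 0],
  [1, 0, 0, 0, 0, 0, 0],
])

```text
time: 11.4
ee_pos: [0.5593, 0.0372, 0.0741]
tcp_rot: [0.125, -3.104, 0.003]
force: [3.0, 2.9, -7.6]
gripper_width: 0.281
grasp_force: 59.7
```

```bash
python3 - <<'E'
from h import *
s=bot.observe(); p=np.array(s['ee_pos']);R=Ro.from_rotvec(s['tcp_rot']); print(s['time'],p,s['force'],s['qpos'])
z=R.apply([0,0,1]); lip=p-.019*z; print('lip',lip)
c=Ro.from_euler('z',YAW)
# hinge from lip: lip is (58->cos) ahead of pivot; paddle angle ~.335
piv=lip-c.apply([-.064*np.cos(.42-.335),0,-.064*np.sin(.42-.335)])
h=piv-c.apply([-.021,-.168,0]); print('piv',piv,'hinge via lip',h,'cabinet est',[.6284,.2071])
H=np.array([(h[0]+.6284)/2,(h[1]+.2071)/2,0])
print('radius',np.linalg.norm((p-H)[:2]))
for d in(.02,.04,.06):
    Q=Ro.from_euler('z',-d); P=[]; q,S=p,R
    for i in range(3):
        q=H+Q.apply(q-H); S=Q*S; P.append((q,S))
    rows(P,1)
E
```

```text
11.4 [0.55932672 0.03722531 0.07409309] [ 2.95020958  2.87651639 -7.59501967] [-0.07370381  0.4083202  -0.21680885  0.98064645 -0.00562481 -0.15390674]
lip [0.55999725 0.03728296 0.09308116]
piv [0.62357724 0.04218832 0.09851461] hinge via lip [0.63159179 0.21130593 0.09851461] cabinet est [0.6284, 0.2071]
radius 0.185931295086349
[[1, 3.3, 1.7, 0.1, -0.001, 0.0, 0.02], [1, 3.3, 1.7, 0.1, -0.0, 0.0, 0.02], [1, 3.3, 1.8, 0.1, -0.001, 0.0, 0.02]]
[[1, 6.6, 3.5, 0.2, -0.001, 0.0, 0.04], [1, 6.5, 3.5, 0.3, -0.002, 0.0, 0.04], [1, 6.6, 3.5, 0.2, -0.001, 0.0, 0.04]]
[[1, 9.8, 5.3, 0.3, -0.002, 0.0, 0.06], [1, 9.8, 5.4, 0.4, -0.002, 0.0, 0.06], [1, 9.7, 5.4, 0.3, -0.002, 0.0, 0.06]]
```

Call:
servo_tool([
  [1, 3.3, 1.7, 0.1, 0, 0, 0.02],
  [1, 0, 0, 0, 0, 0, 0],
])

```text
time: 11.65
ee_pos: [0.5558, 0.0387, 0.074]
tcp_rot: [0.093, -3.104, 0.003]
force: [2.7, 3.7, -5.8]
gripper_width: 0.281
grasp_force: 59.8
```

Call:
servo_tool([
  [1, 3.3, 1.7, 0.1, 0, 0, 0.02],
  [1, 0, 0, 0, 0, 0, 0],
])

```text
time: 11.9
ee_pos: [0.5523, 0.0402, 0.0739]
tcp_rot: [0.062, -3.104, 0.004]
force: [3.5, 3.4, -5.4]
gripper_width: 0.285
grasp_force: 59.8
```

Call:
servo_tool([
  [1, 3.3, 1.7, 0.1, 0, 0, 0.02],
  [1, 5, 2.6, 0.2, -0.001, 0, 0.03],
  [1, 6.6, 3.5, 0.2, -0.001, 0, 0.04],
  [1, 6.6, 3.5, 0.2, -0.001, 0, 0.04],
  [1, 6.6, 3.5, 0.2, -0.001, 0, 0.04],
  [1, 0, 0, 0, 0, 0, 0],
])

```text
time: 12.65
ee_pos: [0.5247, 0.056, 0.0741]
tcp_rot: [-0.203, -3.099, 0.002]
force: [4.4, 4.0, -6.4]
gripper_width: 0.288
grasp_force: 59.8
```

Call:
servo_tool([
  [1, 8.2, 4.4, 0.3, -0.001, 0, 0.05],
  [1, 8.2, 4.4, 0.3, -0.002, 0, 0.05],
  [1, 8.2, 4.4, 0.3, -0.001, 0, 0.05],
  [1, 8.2, 4.4, 0.3, -0.002, 0, 0.05],
  [1, 8.2, 4.4, 0.3, -0.001, 0, 0.05],
  [1, 8.2, 4.4, 0.3, -0.002, 0, 0.05],
  [1, 0, 0, 0, 0, 0, 0],
])

```text
time: 13.52
ee_pos: [0.4846, 0.0936, 0.0742]
tcp_rot: [-0.664, -3.037, -0.003]
force: [4.9, 2.5, -6.1]
gripper_width: 0.288
grasp_force: 59.8
```

```bash
python3 - <<'E'
from h import *
s=bot.observe(); p=np.array(s['ee_pos']);R=Ro.from_rotvec(s['tcp_rot']); print(s['time'],p,s['force'],s['moment'],s['qpos'],R.as_matrix().round(3).tolist())
x=R.apply([1,0,0]);y=R.apply([0,1,0]); f=np.array(s['force']); print('f tool x,y',f@x,f@y, 'yaw',np.arctan2(-x[1],-x[0])-YAW)
for H in([.63,.2092],[.6284,.2071],[.6316,.2113]): print(np.linalg.norm(p[:2]-H), np.arctan2(*(p[:2]-H)[::-1]))
E
```

```text
13.525 [0.48458947 0.09363979 0.07415232] [ 4.86899262  2.46941991 -6.08324154] [ 0.86428572 -1.08078227 -0.16546569] [ 0.02209004  0.28898946 -0.39474807  0.91838165  0.0097044   0.45235231] [[-0.908, 0.417, -0.032], [0.417, 0.909, 0.009], [0.032, -0.005, -0.999]]
f tool x,y -3.5895618696988363 4.30564001759593 yaw -0.5074947768381821
0.1857374085258567 -2.470081417328403
0.18317938842184037 -2.4736221132220564
0.18829769384993145 -2.4666369649697195
```

Call:
servo_tool([
  [1, 8.2, 4.4, 0.3, -0.001, 0, 0.05],
  [1, 8.2, 4.4, 0.3, -0.002, 0, 0.05],
  [1, 8.2, 4.4, 0.3, -0.001, 0, 0.05],
  [1, 8.2, 4.4, 0.3, -0.002, 0, 0.05],
  [1, 8.2, 4.4, 0.3, -0.001, 0, 0.05],
  [1, 8.2, 4.4, 0.3, -0.002, 0, 0.05],
  [1, 8.2, 4.4, 0.3, -0.002, 0, 0.05],
  [1, 0, 0, 0, 0, 0, 0],
])

```text
time: 14.52
ee_pos: [0.4539, 0.1502, 0.0738]
tcp_rot: [-1.183, -2.878, -0.01]
force: [4.1, 0.2, -4.8]
gripper_width: 0.285
grasp_force: 59.9
```

Call:
servo_tool([
  [1, 8.2, 4.4, 0.3, -0.001, 0, 0.05],
  [1, 8.2, 4.4, 0.3, -0.002, 0, 0.05],
  [1, 8.2, 4.4, 0.3, -0.001, 0, 0.05],
  [1, 8.2, 4.4, 0.3, -0.002, 0, 0.05],
  [1, 8.2, 4.4, 0.3, -0.001, 0, 0.05],
  [1, 8.2, 4.4, 0.3, -0.002, 0, 0.05],
  [1, 8.2, 4.4, 0.3, -0.002, 0, 0.05],
  [1, 0, 0, 0, 0, 0, 0],
])

```text
time: 15.52
ee_pos: [0.444, 0.2139, 0.073]
tcp_rot: [-1.667, -2.632, -0.016]
force: [4.1, -0.8, -4.2]
gripper_width: 0.283
grasp_force: 59.9
```

Call:
servo_tool([
  [1, 8.2, 4.4, 0.3, -0.001, 0, 0.05],
  [1, 8.2, 4.4, 0.3, -0.002, 0, 0.05],
  [1, 8.2, 4.4, 0.3, -0.001, 0, 0.05],
  [1, 8.2, 4.4, 0.3, -0.002, 0, 0.05],
  [1, 8.2, 4.4, 0.3, -0.001, 0, 0.05],
  [1, 8.2, 4.4, 0.3, -0.002, 0, 0.05],
  [1, 8.2, 4.4, 0.3, -0.002, 0, 0.05],
  [1, 0, 0, 0, 0, 0, 0],
])

```text
time: 16.52
ee_pos: [0.4564, 0.2771, 0.0719]
tcp_rot: [-2.102, -2.304, -0.021]
force: [1.4, 0.6, -4.7]
gripper_width: 0.285
grasp_force: 60.0
```

```bash
python3 - <<'E'
from h import *
s=bot.observe(); p=np.array(s['ee_pos']);R=Ro.from_rotvec(s['tcp_rot']); print(s['time'],p,s['force'],s['qpos'])
x=R.apply([1,0,0]);z=R.apply([0,0,1]); y=R.apply([0,1,0]);f=np.array(s['force']); print('f tool',f@x,f@y,'yaw',np.arctan2(-x[1],-x[0])-YAW,'z',z)
T=cam('top'); cv2.imwrite('pics/t3.png',cv2.resize(T[0][80:300,120:340],(600,600)))
E
```

```text
16.525 [0.45639133 0.27711028 0.07193797] [ 1.3724055   0.59541083 -4.66815527] [ 0.38029419  0.33433102 -0.33494984  0.89957715  0.02632783  1.85930786]
f tool 0.34664678028574963 1.4475143523627392 yaw -1.5560608067621196 z [-0.00797239  0.02516327 -0.99965156]
```

View pics/t3.png

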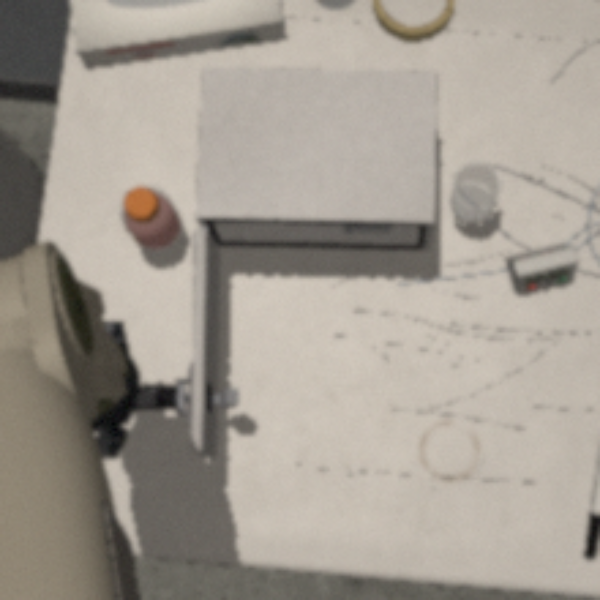

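The door stands square to the cabinet, seen edge-on at (200,330) in the crop, and the bottle is clear of it. I'll lower the paddle before letting go.

Call:
servo_tool([
  [1, -0.8, 0, 1.9, 0, -0.03, 0],
  [1, -0.8, 0, 1.9, 0, -0.03, 0],
  [1, -0.8, 0, 1.9, 0, -0.03, 0],
  [1, -0.8, 0, 1.9, 0, -0.03, 0],
  [1, -0.8, 0, 1.9, 0, -0.03, 0],
  [1, 0, 0, 0, 0, 0, 0],
])

```text
time: 17.32
ee_pos: [0.4572, 0.274, 0.0626]
tcp_rot: [2.057, 2.253, -0.132]
force: [3.7, -1.1, -3.2]
gripper_width: 0.286
grasp_force: 60.1
```

Call:
servo_tool([
  [1, -0.8, 0, 1.9, 0, -0.03, 0],
  [1, -0.8, 0, 1.9, 0, -0.03, 0],
  [1, -0.8, 0, 1.9, 0, -0.03, 0],
  [1, -0.8, 0, 1.9, 0, -0.03, 0],
  [1, -0.8, 0, 1.9, 0, -0.03, 0],
  [1, 0, 0, 0, 0, 0, 0],
])

```text
time: 18.08
ee_pos: [0.4578, 0.2685, 0.0548]
tcp_rot: [1.974, 2.164, -0.276]
force: [3.3, -0.8, 3.8]
gripper_width: 0.285
grasp_force: 60.6
```

Call:
servo_tool([
  [-1, 0, 0, 0, 0, 0, 0],
  [-1, 0, 0, 0, 0, 0, 0],
  [-1, 0, 0, 0, 0, 0, 0],
  [-1, 0, 0, 0, 0, 0, 0],
  [-1, 0, 0, 0, 0, 0, 0],
  [-1, 0, 0, 0, 0, 0, 0],
  [-1, 0, 0, 0, 0, 0, 0],
])

```text
time: 18.95
ee_pos: [0.4573, 0.268, 0.0542]
tcp_rot: [1.976, 2.165, -0.276]
force: [-0.3, 0.1, 0.1]
gripper_width: 0.996
grasp_force: 0.0
```

Call:
servo_tool([
  [-1, 0, 0, -10, 0, 0, 0],
  [-1, 0, 0, -20, 0, 0, 0],
  [-1, 0, 0, -30, 0, 0, 0],
  [-1, 0, 0, -40, 0, 0, 0],
  [-1, 0, 0, -40, 0, 0, 0],
  [-1, 0, 0, 0, 0, 0, 0],
  [-1, 0, 0, 0, 0, 0, 0],
])

```text
time: 19.82
ee_pos: [0.4544, 0.3056, 0.1889]
tcp_rot: [1.976, 2.165, -0.276]
force: [-1.2, 0.6, -1.3]
gripper_width: 0.998
grasp_force: 0.0
```

```bash
python3 - <<'E'
from h import *
s=bot.observe(); print(s['time'],s['ee_pos'],s['force'],s['gripper_width'])
r=lambda i:cv2.resize(i,(400,400))
T=cam('top');S=cam('scene'); cv2.imwrite('pics/t4.png',np.hstack([r(T[0][80:300,120:340]),r(S[0][120:300,130:310])]))
E
```

```text
19.825 [0.45443273 0.30559897 0.18891567] [-1.21102516  0.5958161  -1.27646421] 0.997633776583757
```

View pics/t4.png

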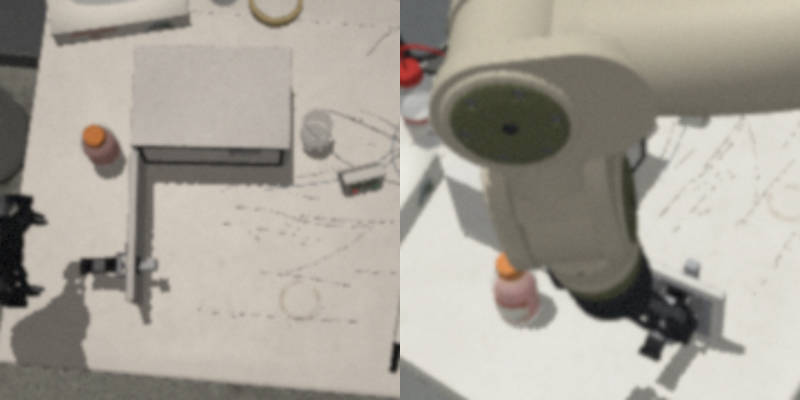

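The door stands open at about 90° (edge at crop (133,230)). The paddle has dropped to rest, with its lip at (90,265). The gripper is clear, and the bottle and beaker are still in place.

```bash
python3 -c "
from workcell import bot
print(bot.finish_job())"
```

```text
the job is handed in; nothing more can be done
None
```

The cabinet door is open to about 1.55 rad (just short of square to the front, above the 1.4 required), the paddle has dropped back, the gripper is clear, and the job was handed in at about 20 s; the hand-in returned no verdict.

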